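# Cover the slide cassette, unclip it and hold it up

## Task

Close the slide cassette standing in its dock: pick up the holed cover plate by its grip bar, lower it over the cassette's two locating pins until it rests flush, and let go of it. Then pinch the cassette's two opposed side catches together with the fingers so that it unclips, lift it straight out of the dock with its cover on, and finish while still holding it by the catches, level and still, about 10 cm above the dock. Leave the dropper bottle, the specimen cup and the timer where they stand.

Things in the scene. Friction and masses are not known exactly. Their poses are not given: they have to be found in the camera images.
- dock: fixed dock: aluminium base plate 130 x 100 x 8 mm (x, y, z) with grey guides and keepers up to 25 mm above the bench. Origin: centre of its underside. The cassette stands on the plate, axes along the dock's, with about 1.5 mm of play; keepers at +y and -y hold the hooks of its catches down until both are pinched in by at least 4 mm
- cassette: grey open slide cassette, 92 x 40 x 52 mm (x long, y wide, z high), 0.28 kg. Origin: centre of its underside, 8 mm above the bench in the dock. Two upright pins of 7 mm diameter, pointed, stand on its end walls at x = -42 and +42 mm, y = 0, 12 mm above the rim. A steel spring catch sits on each long side (+y, -y) at x = 0; over both tabs it measures 62 mm free, 50 mm fully pinched
- rim (a point): centre of the cassette's top rim, 52 mm above its underside, where the underside of the cover rests
- tab_left (a point): centre of the outer face of the catch tab on the cassette's +y side, 48 mm above the cassette's underside. Tab 24 mm wide (x), 16 mm high; pressed towards the cassette's -y. Below it is only the flat leg of the catch, and the space beside it is free down to the dock's guides, 17 mm above the cassette's underside
- tab_right (a point): the same of the catch tab on the cassette's -y side; pressed towards the cassette's +y
- catch_left (a joint): travel of the +y catch in m: 0 free, 0.006 fully pinched in (hard stop). Spring: 2.4 N at 0, 6 N at 0.006; springs back when released
- catch_right (a joint): the same of the -y catch
- cover: loose aluminium plate 106 x 36 x 6 mm (x, y, z), 0.08 kg, with two through holes of 10 mm diameter at x = -42 and +42 mm, y = 0 (either way round fits). Origin: centre of its underside; z up. On it stands a grip bar 50 mm long (x), 10 mm thick (y), up to z = 32 mm, to be pinched along y. Lies flat on the bench at the start; seated, its bar ends 84 mm above the cassette's underside
- bottle: bystander: small brown dropper bottle, 37 mm across, 100 mm tall; origin: centre of its underside
- cup: bystander: specimen cup with white screw lid, 66 mm across, 69 mm tall; origin: centre of its underside
- timer: bystander: small white bench timer 48 x 68 x 32 mm; origin: centre of its underside
Not all that is in view belongs to the job. What is shaped like the cassette but purple is not meant.

How it is judged:
By the outcome, as a careful person would: the job done as asked, in the order asked, and still so for the second after the job is handed in, while the arm keeps its last pose, push and grip.
It also fails if it takes over 67 s, if anything falls off the work surface, if the arm or the gripper's body presses on something with over 40 N, if the wrist force passes 120 N, or if a joint passes its speed limit or range.

## Robot

A 6-joint arm with a two-finger parallel gripper is mounted at the origin on a cart in front of the work surface, level with it; the furniture and walls round the work are solid. World frame = base frame: x ahead of the robot, y to its left, z up, the work surface at z = 0. Lengths are in m, angles in rad, forces in N, time in s.
With the tool pointing down it reaches from about 0.3 to 0.775 m from the base axis. Payload 14.6 kg.
Tool frame: the origin (TCP) lies at the very end of the fingers, on their centre line; the grasp point (between the pads) lies 19 mm behind it (arm.tcp_to_grasp is the distance from the TCP to the grasp point, in m); z points along the fingers, y is the line along which they close (so a half turn about z gives the same grasp; the last joint's range is limited). The gripper opens to 94 mm and grips with 3 to 60 N. Pads are 16 mm wide; open, the fingers measure 119 mm over their backs; the gripper's body (75 mm by 177 mm) begins 78 mm behind the grasp point.
Start: joints at [-1.179, 0.3, 1.521, -0, 1.321, -0.067], TCP at [0.244, -0.493, 0.177] pointing down, gripper open.
Joint ranges: [-3.03, 3.03], [-0.79, 2.21], [0.23, 2.52], [-1.04, 4.18], [0, 3.07], [-2.55, 2.55]. Speed limits (rad/s): [2.22, 2.22, 2.57, 3.14, 3.14, 3.14].

## Interface

Orientations are given as a rotation vector (axis times angle).
In Python, from cell import arm gives the robot as it stands.
- The arm moves only by the tool move_arm, never from a script. Its argument "increments" is a list of rows, each a list of 5 numbers: the opening, from 0 (shut) to 1 (fully open), then the shift along the tool's x, y, z in units of 30 mm (1.0 is 30 mm), then the turn about the tool's z in rad. A call has exactly 8 rows; each row shifts and turns the commanded pose from where the row before left it, along the tool's axes as they then stand; what a row does not reach is not made up. A row lasts 1/8 s, in which the tool goes at most 62.5 mm and 10.7 degrees, less where a joint would pass 70% of its speed; a pose out of reach is approached as far as the arm can. A call is refused whole if a number of a shift passes 1 or a number of a turn 0.188, either way. A call with a gripper value outside its range is refused whole. The fingers move at their own pace and stop on an object; "force" is the grip in N (left out, the last holds). Time passes only in rows, so rows that do not move let the fingers close, or fill a call up. It gives the time, the measured TCP pose, the force, the opening and the grip force at its end, in the units of the state.
- arm.get_obs(): the state, without advancing time (a new reading comes with each control period).
- arm.read_camera(name): name is "scene" or "top"; returns a dict with "color" (384x512x3 uint8, red, green, blue), "K" (3x3 intrinsics, pixels), "dist" ([k1, k2, p1, p2, k3] as OpenCV has them; the pictures are not rectified), "R" (3x3) and "t" (3): a world point X has camera coordinates R X + t. Camera axes: x right, y down, z forward; pixel columns grow to the right and rows downward; lengths in m; the calibration is good to about 2 mm. A picture is of the moment at which its call begins. There is no depth.
- arm.close_job(): hands the job in; it is judged then, once.
The state is a dict: "time": time; "joints": joint angles; "dq": joint speeds; "tau": joint torques, N m; "tool_pos": TCP position; "tool_rot": TCP orientation; "contact_force": force on the tool from outside, world axes, zero at the start; "torque": the same for the moment, N m; "gripper_width": opening from 0.0 (shut) to 1.0 (fully open); "grasp_force": force on a finger pad.
Only numpy, scipy, OpenCV 4.12 (cv2) and the standard library are available. Lean on these libraries where they do the work, as an engineer would, in place of code of your own. Each camera call takes 0.05 s, during which the arm holds its last target. There are 200 camera calls.

## Working session

There is one attempt and no reset: what is moved stays moved. The work goes in short steps, Python scripts to look and compute and a tool call to move; the robot and the scene stay as the last step left them, time stands still between calls to the robot, and variables do not carry over. Pictures are saved under pics/ and viewed, at most 10 in all, crops included, and the job is handed in when it is done.

Besides the shell and the picture viewer there is one more tool, called after "Call:" as a command line: name --pt "numbers of a row" for each row, then --argument value for the rest. move_arm: Moves the arm, as the interface text tells. Its arguments: {"type":"object","properties":{"increments":{"type":"array","items":{"type":"array","items":{"type":"number"}}},"force":{"type":"number"}},"required":["increments"]}

```bash
mkdir -p pics
python3 - <<'E'
from cell import arm
import cv2
o=arm.get_obs();print(o)
for n in("scene","top"):
    c=arm.read_camera(n);cv2.imwrite(f"pics/{n}0.png",cv2.resize(c["color"][:,:,::-1],(800,600),interpolation=cv2.INTER_CUBIC))
    print(n,c["K"],c["dist"],c["R"],c["t"])
E
```

```text
{'time': 0.0, 'joints': array([-1.17860635e+00,  3.00453348e-01,  1.52160669e+00, -1.55470128e-05,
        1.32070032e+00, -6.66096298e-02]), 'dq': array([ 0.00073453,  0.00077538,  0.00098559, -0.00084689, -0.00038636,
       -0.00170896]), 'tau': array([-2.34401843e-03, -5.31807911e+01, -3.52739060e+01,  7.07944552e-02,
        2.43287394e-02, -1.14929412e-04]), 'tool_pos': array([ 0.2434508 , -0.49284326,  0.17688526]), 'tool_rot': array([-3.05817142e+00, -7.14120890e-01,  3.20503225e-04]), 'contact_force': array([-0.5262959 , -0.6077839 , -0.36465835]), 'torque': array([-0.03463312, -0.01349123, -0.02577456]), 'grasp_force': 0.0, 'gripper_width': 1.0026324457494797}
scene [[433.07107609   0.         256.04776761]
 [  0.         433.07107609 193.55402414]
 [  0.           0.           1.        ]] [0.00116792 0.         0.         0.         0.        ] [[-0.69366543 -0.72009945  0.01688393]
 [-0.29708992  0.26467332 -0.91743426]
 [ 0.65617517 -0.64140847 -0.39752902]] [0.41683503 0.21864563 1.03362472]
top [[390.54478016   0.         257.85008959]
 [  0.         390.54478016 193.0129006 ]
 [  0.           0.           1.        ]] [-0.10232452  0.          0.          0.          0.        ] [[-3.14667393e-04 -9.99957263e-01 -9.23981229e-03]
 [-9.95117698e-01  1.22503943e-03 -9.86877176e-02]
 [ 9.86948191e-02  9.16364693e-03 -9.95075555e-01]] [0.03510691 0.5772253  1.17020064]
```

View pics/scene0.png

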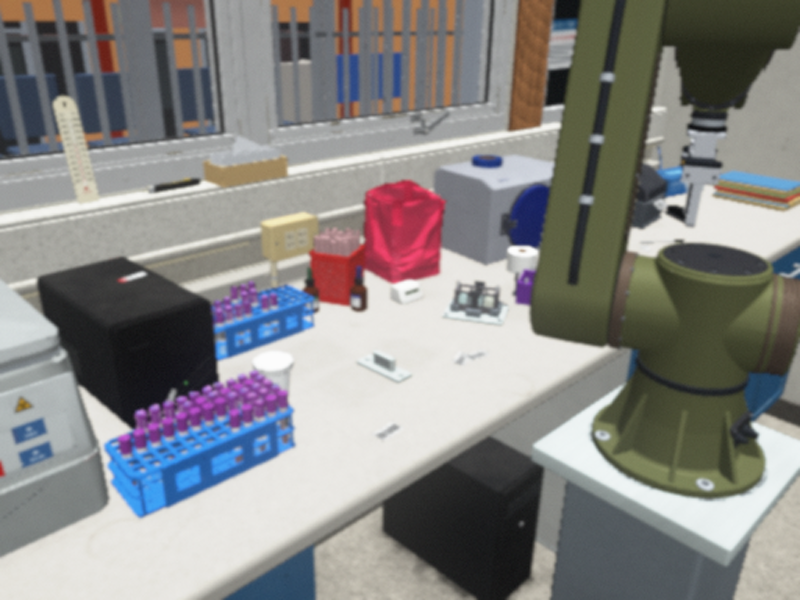

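View pics/top0.png

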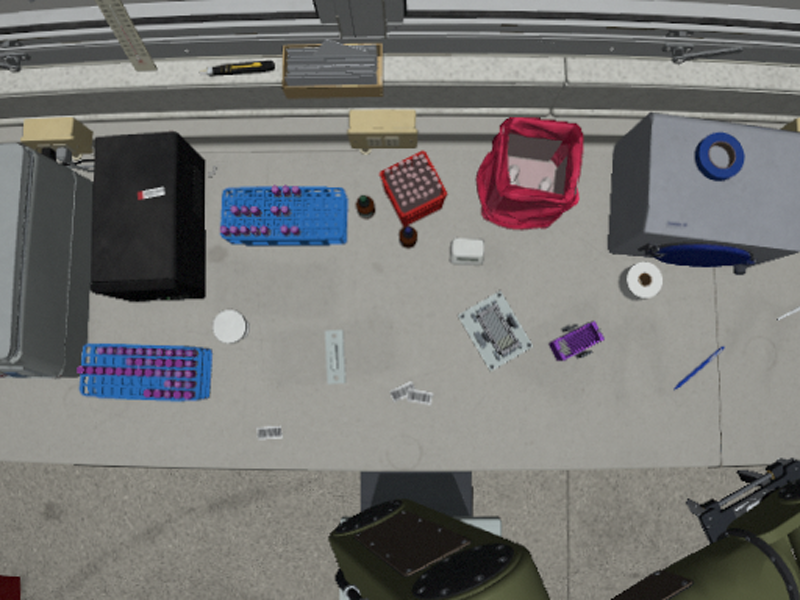

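The scene picture shows the dock with the grey cassette at (478,300) and the cover with its grip bar at (384,365). In the top view the grey cassette in its dock is at (496,328), the purple cassette at (577,341), and the cover at (335,357). The grey one in the aluminium dock is the one meant, because the purple one is the excluded decoy. I'll confirm this in one enlarged crop.

```bash
cat > h.py <<'E'
import numpy as np,cv2
from cell import arm
def ray(c,uv,z):
    n=cv2.undistortPoints(np.array(uv,float).reshape(-1,1,2),c["K"],c["dist"]).reshape(-1,2)
    d=np.c_[n,np.ones(len(n))]@c["R"]; o=-c["R"].T@c["t"]
    s=(np.atleast_1d(z)-o[2])/d[:,2]; return o+s[:,None]*d
def proj(c,X): return cv2.projectPoints(np.array(X,float),cv2.Rodrigues(c["R"])[0],c["t"],c["K"],c["dist"])[0].reshape(-1,2)
def crop(c,u0,v0,w,h,k): return cv2.resize(c["color"][v0:v0+h,u0:u0+w,::-1],None,fx=k,fy=k,interpolation=cv2.INTER_CUBIC)
E
python3 - <<'E'
from h import *
c=arm.read_camera("top")
a=crop(c,285,180,55,60,8);b=crop(c,195,203,40,60,8)
cv2.imwrite("pics/c1.png",np.hstack([a,b]))
print(ray(c,[[496/1.5625,328/1.5625],[335/1.5625,357/1.5625]],[.06,.03]))
E
```

```text
[[ 0.52329955 -0.14319905  0.06      ]
 [ 0.46862879  0.16715579  0.03      ]]
```

View pics/c1.png

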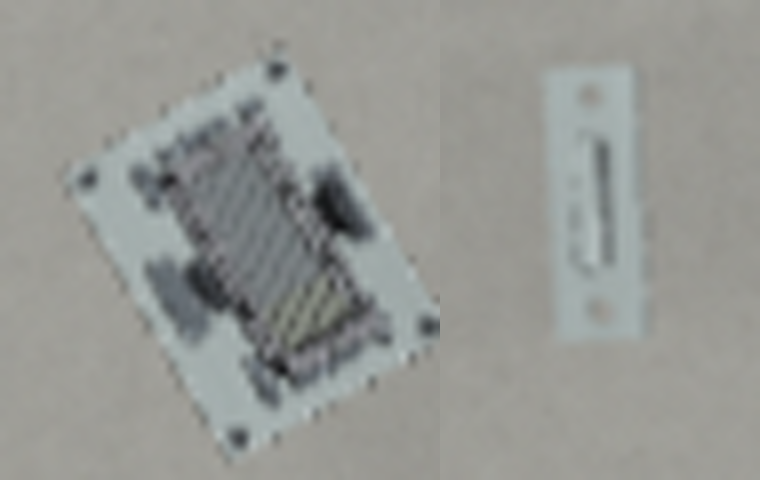

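The left half of the crop confirms the grey cassette in the aluminium dock. Dock screws are at crop (277,70), (88,180), (238,438) and (430,326). The right half is the cover, with holes at crop (590,95) and (601,310).

Run:
```python
from h import *
c=arm.read_camera("top")
print("cam",-c["R"].T@c["t"])
f=lambda p,u0,v0,z: ray(c,(np.array(p,float)+.5)/8-.5+[u0,v0],z)
s=f([[277,70],[88,180],[238,438],[430,326]],285,180,.008);print(s,s.mean(0))
d=(s[0]-s[3]+s[1]-s[2]);print("dock yaw",np.arctan2(d[1],d[0]),np.linalg.norm(s[0]-s[3]),np.linalg.norm(s[0]-s[1]))
k=f([[272,50],[65,180],[230,462]],285,180,.008);print("corner diag centre",(k[0]+k[2])/2,np.linalg.norm(k[0]-k[1]),np.linalg.norm(k[1]-k[2]))
h=f([[150,95],[161,310]],195,203,.006);d=h[0]-h[1];print("cover",h,h.mean(0),np.arctan2(d[1],d[0]),np.linalg.norm(d))
g=f([[105,67],[190,67],[205,338],[118,340]],195,203,.006);print(g.mean(0),np.linalg.norm(g[0]-g[3]),np.linalg.norm(g[0]-g[1]))
o=arm.get_obs();R=cv2.Rodrigues(o["tool_rot"])[0];print(R.round(3))
```

```text
cam [0.45892542 0.02367498 1.22172748]
[[ 0.5938564  -0.1571663   0.008     ]
 [ 0.55082203 -0.08266914  0.008     ]
 [ 0.45056923 -0.13996527  0.008     ]
 [ 0.49365687 -0.21543871  0.008     ]] [ 0.52222613 -0.14880986  0.008     ]
dock yaw 0.5229898989052478 0.1159121239562267 0.08603361892256026
corner diag centre [ 0.52153079 -0.14604335  0.008     ] 0.09619890051436875 0.12636649183918885
cover [[0.51250862 0.17384449 0.006     ]
 [0.42909887 0.16882362 0.006     ]] [0.47080375 0.17133406 0.006     ] 0.06012265761731665 0.08356073203735917
[0.47066941 0.17174703 0.006     ] 0.10614111987801714 0.033302034094800106
[[ 0.897  0.443 -0.   ]
 [ 0.443 -0.897  0.001]
 [ 0.    -0.001 -1.   ]]
```

Call:
move_arm --pt "1 0 0 0 0.133" --pt "1 0 0 0 0.133" --pt "1 0 0 0 0.133" --pt "1 0.4 -0.98 0 0" --pt "1 0.4 -0.98 0 0" --pt "1 0.4 -0.98 0 0" --pt "1 0.4 -0.98 0 0" --pt "1 0.4 -0.98 0 0" --force 20

```text
time: 1.2
tool_pos: [0.2949, -0.3418, 0.1774]
tool_rot: [-3.14, -0.094, 0.0]
contact_force: [-0.5, 0.4, 0.7]
gripper_width: 0.999
grasp_force: 0.0
```

Call:
move_arm --pt "1 0.4 -0.98 0 0" --pt "1 0.4 -0.98 0 0" --pt "1 0.4 -0.98 0 0" --pt "1 0.4 -0.98 0 0" --pt "1 0.4 -0.98 0 0" --pt "1 0.4 -0.98 0 0" --pt "1 0.4 -0.98 0 0" --pt "1 0.4 -0.98 0 0"

```text
time: 2.2
tool_pos: [0.3766, -0.1013, 0.1775]
tool_rot: [3.14, 0.094, 0.0]
contact_force: [0.8, -0.8, 0.6]
gripper_width: 1.001
grasp_force: 0.0
```

Call:
move_arm --pt "1 0.4 -0.98 0 0" --pt "1 0.4 -0.98 0 0" --pt "1 0.4 -0.98 0 0" --pt "1 0.4 -0.98 0 0" --pt "1 0.4 -0.98 0 0" --pt "1 0.4 -0.98 0 0" --pt "1 0.4 -0.98 0 0" --pt "1 0.4 -0.98 0 0"

```text
time: 3.2
tool_pos: [0.4584, 0.1393, 0.1774]
tool_rot: [3.14, 0.094, -0.0]
contact_force: [-0.7, -0.1, -0.3]
gripper_width: 1.002
grasp_force: 0.0
```

Call:
move_arm --pt "1 0.2 -0.5 0.5 0" --pt "1 0.27 -0.5 0.9 0" --pt "1 0 0 0.9 0" --pt "1 0 0 0.8 0" --pt "1 0 0 0.4 0" --pt "1 0 0 0 0" --pt "1 0 0 0 0" --pt "1 0 0 0 0"

```text
time: 4.2
tool_pos: [0.4709, 0.1691, 0.0732]
tool_rot: [-3.14, -0.094, -0.002]
contact_force: [0.7, 0.6, -0.4]
gripper_width: 1.002
grasp_force: 0.0
```

Run:
```python
from h import *
o=arm.get_obs();print(o["tool_pos"],o["tool_rot"])
c=arm.read_camera("scene")
a=crop(c,215,170,130,85,6);cv2.imwrite("pics/s1.png",a)
cx=np.array([.4705,.1715,0]);y=.06
for p in [(-.042,0,.006),(.042,0,.006),(-.025,0,.032),(.025,0,.032)]:
    X=cx+[p[0]*np.cos(y),p[0]*np.sin(y),p[2]];print(p,(proj(c,[X])[0]-[215,170]+.5)*6)
```

```text
[0.47091651 0.16910203 0.07321454] [-3.13985461e+00 -9.38665132e-02 -2.11778386e-03]
(-0.042, 0, 0.006) [244.89449168 426.03803703]
(0.042, 0, 0.006) [117.22801384 365.63696143]
(-0.025, 0, 0.032) [218.85881985 364.23608929]
(0.025, 0, 0.032) [142.23615664 329.21998589]
```

View pics/s1.png

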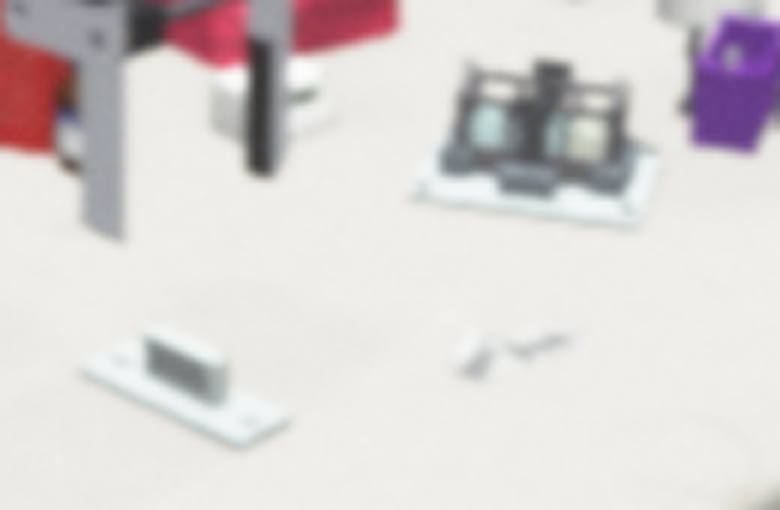

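The crop shows the cover's holes at (252,422) and (124,360), within about 2.5 mm of the top-camera estimate. The fingers straddle the bar, so I'm going down to grasp.

Call:
move_arm --pt "1 0 -0.06 0.7 0" --pt "1 0 0 0.7 0" --pt "1 0 0 0.4 0" --pt "1 0 0 0.3 0" --pt "1 0 0 0 0" --pt "0 0 0 0 0" --pt "0 0 0 0 0" --pt "0 0 0 0 0"

```text
time: 5.25
tool_pos: [0.4705, 0.1709, 0.0097]
tool_rot: [-3.14, -0.094, -0.001]
contact_force: [-0.1, -0.2, -0.6]
gripper_width: 0.718
grasp_force: 0.0
```

Call:
move_arm --pt "0 0 0 0 0" --pt "0 0 0 0 0" --pt "0 0 0 0 0" --pt "0 0 0 0 0" --pt "0 0 0 0 0" --pt "0 0 0 0 0" --pt "0 0 0 0 0" --pt "0 0 0 0 0"

```text
time: 6.25
tool_pos: [0.4704, 0.1708, 0.0095]
tool_rot: [3.14, 0.094, 0.0]
contact_force: [0.1, 0.1, 0.6]
gripper_width: 0.007
grasp_force: 0.0
```

Run:
```python
from h import *
o=arm.get_obs();print(o["tool_pos"],o["tool_rot"],o["gripper_width"]*94)
c=arm.read_camera("scene");t=arm.read_camera("top")
a=crop(c,215,200,60,55,8)
b=crop(t,190,195,50,55,8)[:440]
cv2.imwrite("pics/s2.png",np.hstack([a,b[:440,:310]]))
```

```text
[0.47040463 0.17082762 0.00945243] [3.14017947e+00 9.39273268e-02 2.41582664e-05] 0.6594526230349246
```

View pics/s2.png

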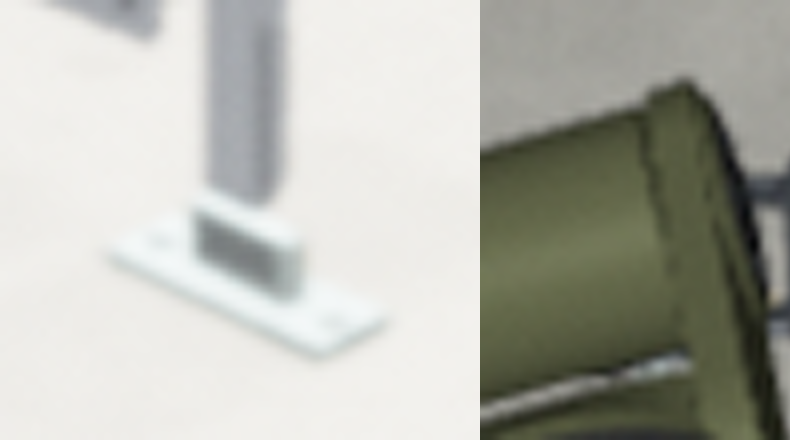

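The right half is covered by the arm. The left half shows the fingers shut, with tips near (245,205), behind or above the bar. The cover hasn't moved and nothing is gripped. I'll compare where the reported TCP should appear in the picture.

Run:
```python
from h import *
o=arm.get_obs();c=arm.read_camera("scene")
print("cam",-c["R"].T@c["t"])
p=o["tool_pos"]
for dz in (0,.03,.06,.1): print(dz,(proj(c,[p+[0,0,dz]])[0]-[215,200]+.5)*8)
y=.06
h=ray(c,np.array([[335,322],[160,242]])/8-.5+[215,200]+.0,.006);print("scene holes",h,h.mean(0))
print("finger tip at z", [ (z,ray(c,(np.array([[245,207]])+.5)/8-.5+[215,200],z)[0].round(4)) for z in (.0,.03,.04)])
s1=ray(c,(np.array([[245,422],[124,360]])+.5)/6-.5+[215,170],.006);print(s1)
```

```text
cam [-0.32413742  0.90526866  0.60445099]
0 [241.2996272  277.86865853]
0.03 [241.84942435 202.70402991]
0.06 [242.40999671 126.05255719]
0.1 [243.17474607  21.45998096]
scene holes [[0.42964997 0.16385264 0.006     ]
 [0.51469192 0.17024388 0.006     ]] [0.47217094 0.16704826 0.006     ]
finger tip at z [(0.0, array([0.5221, 0.1211, 0.    ])), (0.03, array([0.4801, 0.1601, 0.03  ])), (0.04, array([0.4661, 0.173 , 0.04  ]))]
[[0.43077124 0.16648297 0.006     ]
 [0.51399708 0.16795121 0.006     ]]
```

Run:
```python
from h import *
c=arm.read_camera("scene")
print(arm.tcp_to_grasp,[a for a in dir(arm) if a[0]!='_'])
y=.06;tx=np.array([np.cos(y),np.sin(y),0]);ty=np.array([np.sin(y),-np.cos(y),0])
p=np.array([.4709,.1691,.0732])
for dz in (0,.02,.03):
  for s in (-.0595,-.047,.047,.0595):
    print(dz,s,[((proj(c,[p+[0,0,dz]+s*ty+q*tx])[0]-[215,170]+.5)*6).round() for q in (-.008,.008)])
```

```text
0.0188 ['Unreachable', 'close_job', 'get_obs', 'read_camera', 'tcp_to_grasp']
0 -0.0595 [array([104., 313.]), array([ 79., 302.])]
0 -0.047 [array([124., 304.]), array([ 99., 293.])]
0 0.047 [array([265., 240.]), array([240., 230.])]
0 0.0595 [array([282., 232.]), array([258., 222.])]
0.02 -0.0595 [array([104., 273.]), array([ 79., 262.])]
0.02 -0.047 [array([124., 264.]), array([ 99., 253.])]
0.02 0.047 [array([266., 202.]), array([241., 192.])]
0.02 0.0595 [array([283., 194.]), array([258., 184.])]
0.03 -0.0595 [array([104., 253.]), array([ 79., 242.])]
0.03 -0.047 [array([124., 244.]), array([ 99., 233.])]
0.03 0.047 [array([266., 182.]), array([241., 172.])]
0.03 0.0595 [array([284., 175.]), array([259., 165.])]
```

In both views the real fingertips are about 31 mm higher than the reported TCP: the seen edges match the projection at dz ≈ 0.03 m in two separate pictures. So the fingers closed above the bar. I'll reopen, go down 26 mm while watching the contact force, and close.

Call:
move_arm --pt "1 0 0 0 0" --pt "1 0 0 0 0" --pt "1 0 0 0 0" --pt "1 0 0 0 0" --pt "1 0 0 0.3 0" --pt "1 0 0 0.3 0" --pt "1 0 0 0.27 0" --pt "1 0 0 0 0"

```text
time: 7.45
tool_pos: [0.4699, 0.1707, -0.0175]
tool_rot: [3.14, 0.094, -0.002]
contact_force: [0.2, 0.5, -0.1]
gripper_width: 0.819
grasp_force: 0.0
```

Call:
move_arm --pt "0 0 0 0 0" --pt "0 0 0 0 0" --pt "0 0 0 0 0" --pt "0 0 0 0 0" --pt "0 0 0 0 0" --pt "0 0 0 0 0" --pt "0 0 0 0 0" --pt "0 0 0 0 0"

```text
time: 8.45
tool_pos: [0.4704, 0.1708, -0.0167]
tool_rot: [3.14, 0.094, -0.0]
contact_force: [1.0, -0.6, 0.3]
gripper_width: 0.106
grasp_force: 20.0
```

Run:
```python
from h import *
o=arm.get_obs();print(o["tool_pos"],o["tool_rot"],o["gripper_width"]*94,o["contact_force"],o["joints"])
c=arm.read_camera("scene")
cv2.imwrite("pics/s3.png",crop(c,205,180,75,70,8))
```

```text
[ 0.47037536  0.17080765 -0.01667148] [ 3.14016409e+00  9.39332300e-02 -8.50307849e-05] 9.930163453012954 [ 1.03302647 -0.58067882  0.25030903] [ 2.75127457e-01  4.50594055e-01  1.82504769e+00 -1.32398314e-05
  8.66009234e-01  1.78612324e+00]
```

View pics/s3.png

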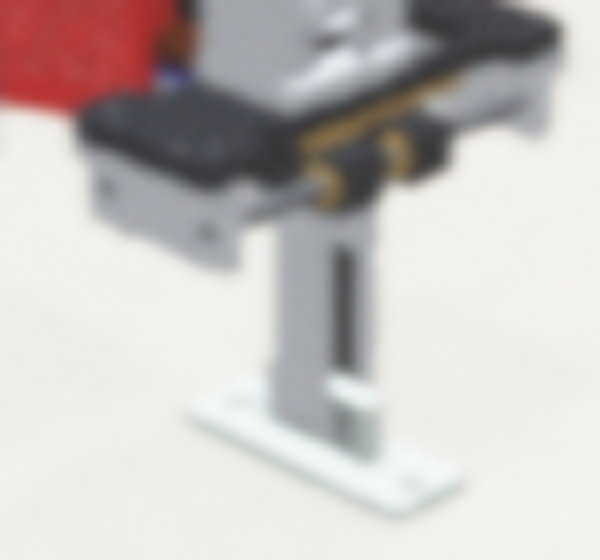

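Gripped: opening 9.9 mm, 20 N, bar between the pads, holes at (410,482) and (240,400). Next I'll lift and turn to the dock's yaw, then measure the pins from both cameras while the dock is clear.

Call:
move_arm --pt "0 0 0 -0.5 0" --pt "0 0 0 -0.9 0" --pt "0 0 0 -0.9 -0.116" --pt "0 0 0 -0.9 -0.116" --pt "0 0 0 -0.5 -0.116" --pt "0 0 0 0 -0.115" --pt "0 0 0 0 0" --pt "0 0 0 0 0"

```text
time: 9.5
tool_pos: [0.4703, 0.1708, 0.0946]
tool_rot: [-3.036, -0.808, 0.0]
contact_force: [-0.4, -0.1, -0.5]
gripper_width: 0.108
grasp_force: 20.0
```

Run:
```python
from h import *
o=arm.get_obs();print(o["tool_pos"],o["tool_rot"],o["gripper_width"]*94)
t=arm.read_camera("top");c=arm.read_camera("scene")
a=crop(t,290,185,48,56,10);b=crop(c,280,175,32,56,10)
b=cv2.resize(c["color"][175:215,280:325,::-1],None,fx=10,fy=10,interpolation=cv2.INTER_CUBIC)
im=np.zeros((600,800,3),np.uint8);im[:560,:400]=a[:,40:440];im[:400,400:800]=b[:,25:425]
cv2.imwrite("pics/p1.png",im)
d=np.array([.5222,-.149]);y=.523
for x,z in((-.042,.072),(.042,.072),(-.042,.06),(.042,.06)):
    X=np.r_[d+x*np.array([np.cos(y),np.sin(y)]),z]
    print(x,z,(proj(t,[X])[0]-[294,185]+.5)*10-.5,(proj(c,[X])[0]-[282.5,175]+.5)*10+[399.5,-.5])
```

```text
[0.47031384 0.17081413 0.09457062] [-3.03587384e+00 -8.07982006e-01  5.67803124e-05] 10.178302996032022
-0.042 0.072 [337.0623802  378.44540876] [754.95541426  79.02319198]
0.042 0.072 [191.79287315 132.32639404] [505.73075569  49.2901274 ]
-0.042 0.06 [330.31257119 379.41288239] [752.30398393 112.55774261]
0.042 0.06 [186.55618962 135.80288115] [503.93255519  82.44228928]
```

View pics/p1.png

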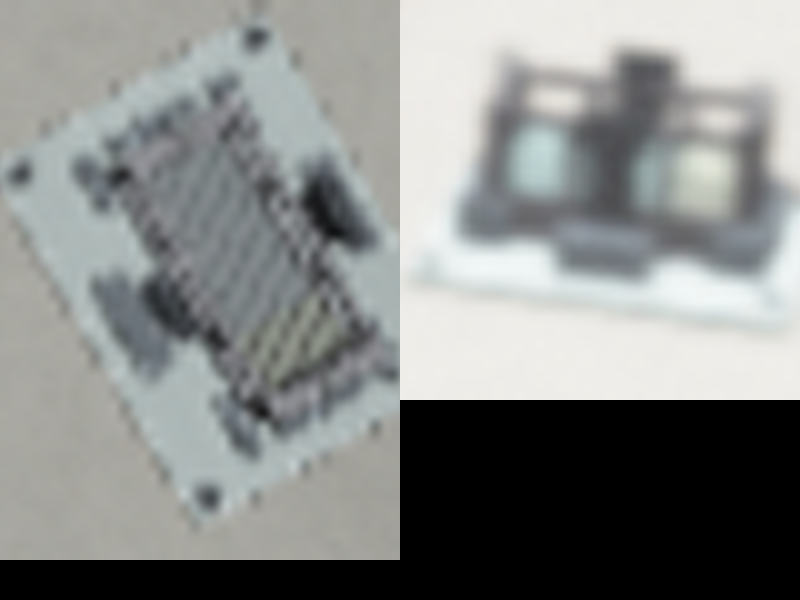

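Right half: pin tips at (505,50) and about (763,76), against predictions of (506,49) and (755,79). The dock pose (0.522, -0.149, yaw 0.523) therefore agrees to about 1 mm. Moving to hover above the pins.

Call:
move_arm --pt "0 -0.15 0.4 0 0" --pt "0 -0.33 0.88 0 0" --pt "0 -0.33 0.88 0 0" --pt "0 -0.33 0.88 0 0" --pt "0 -0.33 0.88 0 0" --pt "0 -0.33 0.88 0 0" --pt "0 -0.33 0.88 0 0" --pt "0 -0.33 0.88 0 0"

```text
time: 10.6
tool_pos: [0.5046, -0.0382, 0.0943]
tool_rot: [3.035, 0.81, -0.0]
contact_force: [0.3, -0.2, -1.0]
gripper_width: 0.102
grasp_force: 20.0
```

Call:
move_arm --pt "0 -0.33 0.88 0 0" --pt "0 -0.33 0.88 0 0" --pt "0 -0.33 0.88 0 0" --pt "0 -0.33 0.8 0 0" --pt "0 -0.05 0.09 0.3 0" --pt "0 0 0 0.4 0" --pt "0 0 0 0.2 0" --pt "0 0 0 0 0"

```text
time: 11.6
tool_pos: [0.5217, -0.1481, 0.0668]
tool_rot: [-3.034, -0.813, 0.001]
contact_force: [-0.0, -0.4, 0.3]
gripper_width: 0.103
grasp_force: 20.0
```

Run:
```python
from h import *
o=arm.get_obs();print(o["tool_pos"],o["tool_rot"],o["gripper_width"]*94)
t=arm.read_camera("top");c=arm.read_camera("scene")
cv2.imwrite("pics/p2.png",np.vstack([crop(c,275,160,55,50,12)[:590,:]]))
cv2.imwrite("pics/t2.png",crop(t,290,185,48,56,10))
cv2.imwrite("pics/both.png",np.hstack([cv2.resize(crop(c,275,160,50,50,10),(500,500)),cv2.resize(crop(t,290,185,48,56,6),(288,336)) if 0 else np.vstack([crop(t,290,185,48,56,6),np.zeros((164,288,3),np.uint8)])]))
p=o["tool_pos"];y=.523;a=np.array([np.cos(y),np.sin(y)]);n=np.array([-a[1],a[0]])
zc=p[2]+.0167
for nm,xy in(("cover",p[:2]),("pins",np.array([.5222,-.149]))):
  for q in ((-.053,-.018),(-.053,.018),(.053,.018)) if nm=="cover" else ((-.042,0),(.042,0)):
    X=np.r_[xy+q[0]*a+q[1]*n,zc if nm=="cover" else .072];print(nm,q,((proj(c,[X])[0]-[275,160]+.5)*10).round(1))
```

```text
[ 0.5216874  -0.14814957  0.06676702] [-3.03394436e+00 -8.12807690e-01  1.46484060e-03] 9.719137857645196
cover (-0.053, -0.018) [473.7 183.3]
cover (-0.053, 0.018) [457.9 221.6]
cover (0.053, 0.018) [138.8 183.7]
pins (-0.042, 0) [430.5 229.5]
pins (0.042, 0) [181.2 199.8]
```

View pics/both.png

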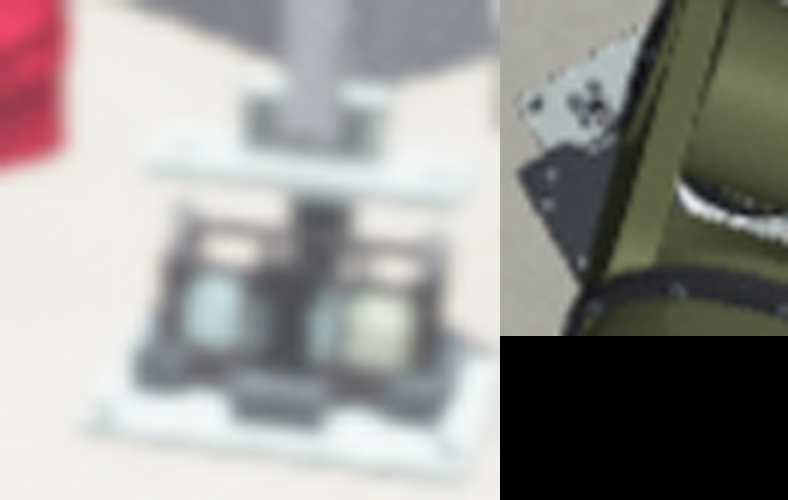

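The cover hovers level over the cassette: its lower edge runs from (150,172) to (462,203), and the pins stand at about (184,203) and (437,236) beneath it. It is aligned to within about 2 mm. I'll lower gently and watch the force.

Call:
move_arm --pt "0 0 0.03 0.15 0" --pt "0 0 0 0.15 0" --pt "0 0 0 0.04 0" --pt "0 0 0 0.04 0" --pt "0 0 0 0.04 0" --pt "0 0 0 0.04 0" --pt "0 0 0 0.04 0" --pt "0 0 0 0 0"

```text
time: 12.7
tool_pos: [0.5224, -0.1496, 0.0523]
tool_rot: [-3.035, -0.812, 0.0]
contact_force: [0.1, 0.5, -1.3]
gripper_width: 0.106
grasp_force: 20.0
```

Call:
move_arm --pt "0 0 0 0.04 0" --pt "0 0 0 0.04 0" --pt "0 0 0 0.04 0" --pt "0 0 0 0.04 0" --pt "0 0 0 0.04 0" --pt "0 0 0 0.03 0" --pt "0 0 0 0 0" --pt "0 0 0 0 0"

```text
time: 13.7
tool_pos: [0.5225, -0.1496, 0.0455]
tool_rot: [3.035, 0.812, 0.0]
contact_force: [0.4, -1.3, -1.4]
gripper_width: 0.105
grasp_force: 20.0
```

Call:
move_arm --pt "0 0 0 0.03 0" --pt "0 0 0 0.02 0" --pt "0 0 0 0.02 0" --pt "0 0 0 0.02 0" --pt "0 0 0 0 0" --pt "0 0 0 0 0" --pt "0 0 0 0 0" --pt "0 0 0 0 0"

```text
time: 14.7
tool_pos: [0.5225, -0.1496, 0.0433]
tool_rot: [3.035, 0.812, 0.0]
contact_force: [-3.8, 1.1, 7.1]
gripper_width: 0.105
grasp_force: 20.0
```

Contact came at exactly the computed seat height (0.0433, 7 N). Releasing and checking.

Call:
move_arm --pt "0.2 0 0 0 0" --pt "0.2 0 0 0 0" --pt "1 0 0 0 0" --pt "1 0 0 0 0" --pt "1 0 0 0 0" --pt "1 0 0 0 0" --pt "1 0 0 0 0" --pt "1 0 0 0 0"

```text
time: 15.7
tool_pos: [0.5224, -0.1496, 0.0428]
tool_rot: [3.035, 0.812, 0.0]
contact_force: [0.1, 0.3, 0.4]
gripper_width: 0.801
grasp_force: 0.0
```

Run:
```python
from h import *
o=arm.get_obs();print(o["tool_pos"],o["tool_rot"],o["gripper_width"]*94,o["contact_force"])
c=arm.read_camera("scene")
cv2.imwrite("pics/r1.png",crop(c,265,155,66,50,12)[:600])
```

```text
[ 0.52244424 -0.14960175  0.04276592] [3.03483129e+00 8.11905970e-01 5.90460224e-05] 75.3189191786525 [0.12216394 0.29680448 0.38357971]
```

View pics/r1.png

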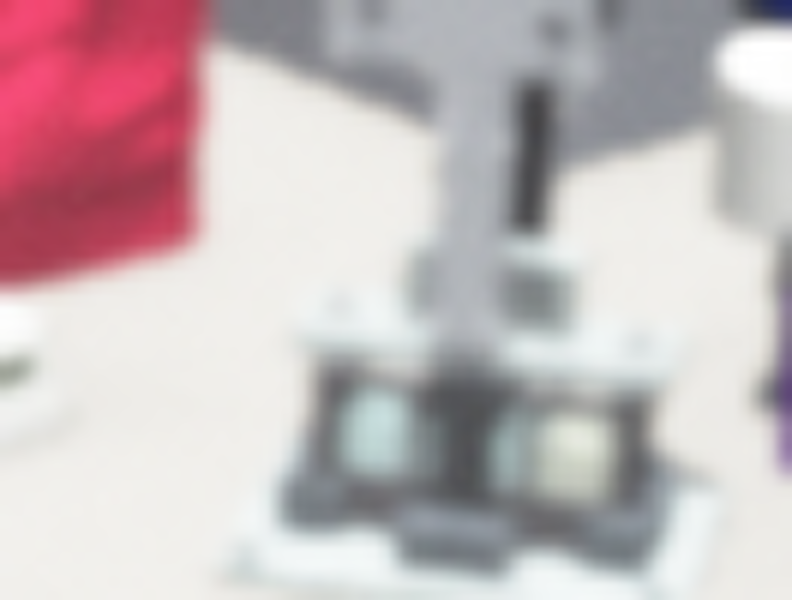

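The cover sits flush on the rim, with the pins coming through at (340,305) and (640,340), and the fingers are free of the bar. Now I'll lower around the tabs and pinch.

Call:
move_arm --pt "1 0 0 0 0" --pt "1 0 0 0 0" --pt "1 0 0 0.25 0" --pt "1 0 0 0.25 0" --pt "1 0 0 0.25 0" --pt "1 0 0 0.25 0" --pt "1 0 0 0.25 0" --pt "1 0 0 0 0" --force 30

```text
time: 16.75
tool_pos: [0.5221, -0.1495, 0.0046]
tool_rot: [-3.034, -0.812, 0.001]
contact_force: [-0.3, -0.2, 0.5]
gripper_width: 0.998
grasp_force: 0.0
```

Call:
move_arm --pt "0.6 0 0 0 0" --pt "0.6 0 0 0 0" --pt "0 0 0 0 0" --pt "0 0 0 0 0" --pt "0 0 0 0 0" --pt "0 0 0 0 0" --pt "0 0 0 0 0" --pt "0 0 0 0 0"

```text
time: 17.75
tool_pos: [0.5228, -0.1498, 0.0059]
tool_rot: [3.034, 0.812, 0.001]
contact_force: [-2.7, -0.8, 7.3]
gripper_width: 0.504
grasp_force: 30.0
```

The width is 47.4 mm, below the 50 mm expected over fully pinched tabs. That suggests the pads are on the recessed legs under the tabs. I'll reopen, rise 8 mm and pinch again, using the width as the check.

Call:
move_arm --pt "0.8 0 0 0 0" --pt "0.8 0 0 0 0" --pt "0.8 0 0 0 0" --pt "0.8 0 0 0 0" --pt "0.8 0 0 -0.2 0" --pt "0.8 0 0 -0.1 0" --pt "0.8 0 0 0 0" --pt "0.8 0 0 0 0"

```text
time: 18.75
tool_pos: [0.5224, -0.1496, 0.0142]
tool_rot: [-3.035, -0.812, 0.0]
contact_force: [0.9, -0.6, -0.2]
gripper_width: 0.799
grasp_force: 0.0
```

Call:
move_arm --pt "0.6 0 0 0 0" --pt "0.6 0 0 0 0" --pt "0 0 0 0 0" --pt "0 0 0 0 0" --pt "0 0 0 0 0" --pt "0 0 0 0 0" --pt "0 0 0 0 0" --pt "0 0 0 0 0"

```text
time: 19.75
tool_pos: [0.5226, -0.1497, 0.0147]
tool_rot: [3.035, 0.812, 0.0]
contact_force: [-1.8, -0.3, 5.8]
gripper_width: 0.506
grasp_force: 30.0
```

Run:
```python
from h import *
for i in range(3):
    o=arm.get_obs();print(o["tool_pos"],o["gripper_width"]*94,o["contact_force"],o["torque"],o["grasp_force"])
    c=arm.read_camera("scene")
cv2.imwrite("pics/g1.png",crop(c,270,155,60,55,10))
cv2.imwrite("pics/g1.png",crop(c,270,155,60,55,10))
```

```text
[ 0.52257273 -0.14974065  0.01467974] 47.56362239255076 [-1.84667055 -0.27451274  5.79252093] [-0.08637765  0.3567633   0.0226076 ] 30.000971853733063
[ 0.52257756 -0.14975445  0.01469822] 47.333809953587746 [-1.31514937  0.22446002  4.50727634] [-0.05951094  0.40742189 -0.02971945] 30.001055896282196
[ 0.52257269 -0.14975681  0.01468288] 47.09851606788209 [-2.28367947 -1.12733798  5.96336291] [-0.04133896  0.334942   -0.02445193] 30.000923573970795
```

The width is the same at both heights, so it's the tabs at a slightly soft stop under 30 N. I'll go back down 7 mm so the grasp point sits at the tab centre, pinch, and make a slow short lift as a test.

Call:
move_arm --pt "0.8 0 0 0 0" --pt "0.8 0 0 0 0" --pt "0.8 0 0 0 0" --pt "0.8 0 0 0 0" --pt "0.8 0 0 0.15 0" --pt "0.8 0 0 0.08 0" --pt "0.8 0 0 0 0" --pt "0.8 0 0 0 0"

```text
time: 20.9
tool_pos: [0.5225, -0.1496, 0.0074]
tool_rot: [-3.035, -0.812, -0.0]
contact_force: [-0.1, -0.4, 0.3]
gripper_width: 0.798
grasp_force: 0.0
```

Call:
move_arm --pt "0.6 0 0 0 0" --pt "0.6 0 0 0 0" --pt "0 0 0 0 0" --pt "0 0 0 0 0" --pt "0 0 0 0 0" --pt "0 0 0 0 0" --pt "0 0 0 0 0" --pt "0 0 0 0 0"

```text
time: 21.9
tool_pos: [0.5225, -0.1496, 0.0079]
tool_rot: [3.035, 0.812, 0.0]
contact_force: [-2.8, 1.4, 7.2]
gripper_width: 0.505
grasp_force: 30.0
```

Call:
move_arm --pt "0 0 0 -0.03 0" --pt "0 0 0 -0.03 0" --pt "0 0 0 -0.03 0" --pt "0 0 0 -0.03 0" --pt "0 0 0 -0.03 0" --pt "0 0 0 0 0" --pt "0 0 0 0 0" --pt "0 0 0 0 0"

```text
time: 22.9
tool_pos: [0.5224, -0.1496, 0.0118]
tool_rot: [-3.035, -0.812, 0.0]
contact_force: [0.3, -0.4, -2.5]
gripper_width: 0.504
grasp_force: 30.0
```

Run:
```python
from h import *
for i in range(3):
    c=arm.read_camera("scene");o=arm.get_obs();print(o["tool_pos"],o["gripper_width"]*94,o["contact_force"],o["torque"],o["grasp_force"])
```

```text
[ 0.52242727 -0.14959313  0.01182783] 47.68348771631913 [-0.23353673  0.6210958  -3.75895128] [0.06819864 0.07071008 0.02284459] 29.999323189258575
[ 0.5224063  -0.14957361  0.01180871] 47.571034913663226 [ 0.53592085 -0.01125723 -3.9715608 ] [0.0182671  0.00042245 0.00542268] 29.9991837143898
[ 0.52244697 -0.14958388  0.01183686] 47.16305531357386 [-0.17709622  0.43601695 -3.67666304] [-0.03034512 -0.01832958 -0.02432921] 29.99941974878311
```

The load is 3.7 N, about the weight of cassette plus cover (3.5 N), with no moment, so it's unclipped and free. Lifting straight up.

Call:
move_arm --pt "0 0 0 -0.1 0" --pt "0 0 0 -0.2 0" --pt "0 0 0 -0.2 0" --pt "0 0 0 -0.2 0" --pt "0 0 0 -0.2 0" --pt "0 0 0 -0.25 0" --pt "0 0 0 -0.25 0" --pt "0 0 0 -0.25 0"

```text
time: 24.05
tool_pos: [0.5225, -0.1496, 0.0619]
tool_rot: [3.035, 0.812, 0.0]
contact_force: [0.1, -0.7, -2.7]
gripper_width: 0.506
grasp_force: 30.0
```

Call:
move_arm --pt "0 0 0 -0.25 0" --pt "0 0 0 -0.25 0" --pt "0 0 0 -0.25 0" --pt "0 0 0 -0.25 0" --pt "0 0 0 -0.2 0" --pt "0 0 0 -0.2 0" --pt "0 0 0 -0.1 0" --pt "0 0 0 -0.05 0"

```text
time: 25.05
tool_pos: [0.5224, -0.1496, 0.1079]
tool_rot: [-3.035, -0.812, -0.0]
contact_force: [-0.1, 0.5, -4.8]
gripper_width: 0.505
grasp_force: 30.0
```

Call:
move_arm --pt "0 0 0 0 0" --pt "0 0 0 0 0" --pt "0 0 0 0 0" --pt "0 0 0 0 0" --pt "0 0 0 0 0" --pt "0 0 0 0 0" --pt "0 0 0 0 0" --pt "0 0 0 0 0"

```text
time: 26.05
tool_pos: [0.5224, -0.1496, 0.1078]
tool_rot: [-3.035, -0.812, 0.0]
contact_force: [0.6, -0.6, -4.1]
gripper_width: 0.505
grasp_force: 30.0
```

Run:
```python
from h import *
c=arm.read_camera("scene");o=arm.get_obs();print(o["tool_pos"],o["gripper_width"]*94,o["contact_force"],o["torque"],o["grasp_force"])
cv2.imwrite("pics/f.png",crop(c,255,125,80,75,8))
```

```text
[ 0.52243102 -0.14959575  0.10784502] 47.31613676708887 [ 0.20756373  0.37456622 -3.87728911] [-0.00808858 -0.01370496 -0.02807028] 29.999246299266815
```

View pics/f.png

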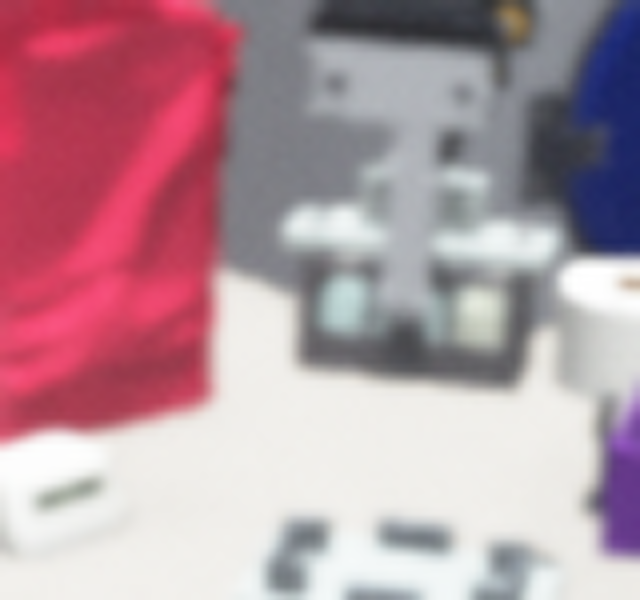

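The cassette hangs level at (415,320) with the cover flush on it, held by the catches about 10 cm above the empty dock at (410,560), and the timer is undisturbed. Handing in.

```bash
python3 -c "
from cell import arm
print(arm.close_job())"
```

```text
the job is handed in; nothing more can be done
None
```

The job is handed in at about 26 s of robot time: the cover is seated on the cassette, and the arm is holding the cassette by its catches, level and still, about 10 cm above the dock. The catches closed to about 47 mm where 50 mm was expected, but the cassette came out freely. The timer stands untouched in the last picture; the bottle and cup were out of that view, but the arm never went near them.

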